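Twist-lock the upper tier of the soap rack

ROBOT

A 6-joint arm with a two-finger parallel gripper is mounted at the origin on the work surface. World frame = base frame: x ahead of the robot, y to its left, z up, the work surface at z = 0. Lengths are in m, angles in rad, forces in N, time in s.
With the tool pointing down it reaches from about 0.425 to 0.925 m from the base axis. Payload 12.5 kg.
Tool frame: the origin (TCP) lies at the very end of the fingers, on their centre line; the grasp point (between the pads) lies 19 mm behind it; z points along the fingers, y is the line along which they close (so a half turn about z gives the same grasp; the last joint's range is limited). The gripper opens to 85 mm and grips with 20 to 120 N. Pads are 22 mm wide; open, the fingers measure 114 mm over their backs; the gripper's body (76 mm by 85 mm) begins 54 mm behind the grasp point. The pads swing forward as they close: fully open they stand 13 mm farther back than shut.
Start: joints at [-1.362, 0.491, 1.559, -0, 1.092, -0.106], TCP at [0.194, -0.594, 0.231] pointing down, gripper open.
Joint ranges: [-3.1, 3.1], [-0.84, 2.19], [0.05, 2.79], [-1.13, 4.28], [0.06, 2.93], [-2.69, 2.69]. Speed limits (rad/s): [2.22, 2.22, 2.79, 3.14, 3.14, 3.14].

INTERFACE

Orientations are given as a unit quaternion [w, x, y, z].
In Python, from plant import ctrl gives the robot as it stands.
- The arm moves only by the shell command python3 inch.py [OPENING] [FORCE], which reads ROWS from standard input. ROWS is a JSON list of rows, 1 to 10 of them, each an object with the fields xyz (a list: dx, dy, dz in shares of the most that a row can go, 1 being 62.5 mm), rotvec (a list: a rotation vector rx, ry, rz in parts of the range, where 1.0 means pi rad); a field left out counts as zero; each row shifts and turns the commanded pose from where the row before left it, along the tool's axes as they then stand; what a row does not reach is not made up. A row lasts 1/8 s, in which the tool goes at most 0.0625 m and 0.188 rad, less where a joint would pass 70% of its speed; a pose out of reach is approached as far as the arm can. OPENING is the opening from 0.0 (shut) to 1.0 (fully open), set as the command begins (- or left out keeps the last). The fingers move at their own pace and stop on an object; FORCE is the grip in N (left out, the last holds). Time passes only in rows, so rows that do not move let the fingers close. It prints the time, the measured TCP pose, the force, the opening and the grip force at its end. Input that does not fit is refused with a message, and nothing moves.
- ctrl.observe(): the state, without advancing time (a new reading comes with each control period).
- ctrl.get_image(name): name is "side" or "top"; returns a dict with "pixels" (400x640x3 uint8, red, green, blue), "fx", "fy", "cx", "cy" (pixels), "xyz" and "rotation" of the camera in the world. Camera axes: x right, y down, z forward; pixel columns grow to the right and rows downward; lengths in m; the calibration is good to about 2 mm. A picture is of the moment at which its call begins. There is no depth.
- ctrl.finish_job(): hands the job in; it is judged then, once.
The state is a dict: "time": time; "joint_pos": joint angles; "dq": joint speeds; "joint_efforts": joint torques, N m; "tool_pos": TCP position; "tcp_rot": TCP orientation; "force": force on the tool from outside, world axes, zero at the start; "wrist_torque": the same for the moment, N m; "width": opening from 0.0 (shut) to 1.0 (fully open); "finger_force": force on a finger pad.
Only numpy, scipy, OpenCV 4.12 (cv2) and the standard library are available. Lean on these libraries where they do the work, as an engineer would, in place of code of your own. Each camera call takes 0.05 s, during which the arm holds its last target. There are 200 camera calls.

TASK

The upper tier of the white soap rack is only perched on its post. Without lifting it off, press it down and turn it clockwise (seen from above) until it drops into its hidden slots, push it right down against the spring, turn it on clockwise to its stop and let go, so that it springs up a little into its lock and stays held low on the post. Leave the mug, tumbler and comb where they stand.

Things in the scene. Friction and masses are not known exactly. Their poses are not given: they have to be found in the camera images.
- rack: Lower tier of the rack: round white plastic dish, 160 mm across, 26 mm high, fixed to the ledge, with a round post (70 mm across, top 76 mm above the ledge) fixed at its centre. Origin: centre of the underside, on the post's axis; z up; its yaw means nothing.
- post_top (a point): Centre of the post's top, 76 mm above the ledge. Hidden in it: three slots 120 degrees apart, direction unknown, and a spring (350 N/m). The tier's lugs lie first on the closed top; the slots are 20 to 75 degrees clockwise of them, with about 6 degrees play either way. There the tier sinks some 5 mm by its own weight onto the spring, then can be pushed down to 21 mm below the start (7 N).
- post_lock (a point): On the post's axis, 62 mm above the ledge, in the lock. Pushed 18 to 21 mm below the start, the tier can turn on clockwise, 60 to 75 degrees from the slots to a hard stop (the other way is blocked). Let go there, it rises into a notch: locked, 14 mm below the start. Let go without that turn it rises to 5 mm below the start; let go part way it stays 18 mm below, not locked.
- tier: Upper tier, to be locked: loose round white dish, 140 mm across, rim 18 mm above its floor, 100 to 170 g; a skirt under it hides its stem and three lugs. Origin: centre of the floor's upper face, at the foot of the rib; x along the rib, z up. Origin above the ledge: 108 mm at the start, about 103 dropped onto the spring, 87 pushed to the bottom, 94 locked.
- rib (a point): Middle of the top of the straight rib across the upper tier's floor: 70 mm long (x), 12 mm thick (y), 16 mm high. Fingers standing either side of it, tips pressing on the floor (clear for 60 mm either way), can turn the tier.
- mug: bystander: orange plastic mug, 80 mm across, 88 mm high, handle on one side; origin centre of underside
- tumbler: bystander: stainless steel tumbler, 72 mm across, 105 mm high; origin centre of underside
- comb: bystander: bamboo comb lying flat, 160 mm long (its y), 50 mm wide, 5 mm thick; origin at its middle on the ledge

How it is judged:
On the way:
1. the upper tier has dropped into the slots (at least 3 mm below its start height) (z of tier in the frame of rack below 0.105 m), for 0.1 s.
At the end, for the whole second after the job is handed in: The upper tier rests locked in the notch: its floor 94 mm (within 2 mm) above the lower tier's underside, centred on the post within 4 mm, level within 0.06 rad and still (z of tier in the frame of rack between 0.092 and 0.096 m and horizontal distance between tier and rack below 0.004 m and angle between tier's own z axis and vertical below 0.06 rad and linear speed of tier below 0.02 m/s and angular speed of tier below 0.1 rad/s); the robot touches nothing.
It fails at once if the upper tier is lifted off the post (more than 15 mm above its start) (z of tier in the frame of rack above 0.123 m).
It fails at once if the mug is moved more than 20 mm (distance of mug from where it was at the start of the episode above 0.02 m).
It fails at once if the tumbler is moved more than 20 mm (distance of tumbler from where it was at the start of the episode above 0.02 m).
It fails at once if the comb is moved more than 20 mm (distance of comb from where it was at the start of the episode above 0.02 m).
It also fails if it takes over 64 s, if anything falls off the work surface, if the arm or the gripper's body presses on something with over 40 N, if the wrist force passes 120 N, or if a joint passes its speed limit or range.

## Working session

There is one attempt and no reset: what is moved stays moved. The work goes in short steps, Python scripts to look and compute and a shell command to move; the robot and the scene stay as the last step left them, time stands still between calls to the robot, and variables do not carry over. Pictures are saved under pics/ and viewed, at most 10 in all, crops included, and the job is handed in when it is done.

```bash
ls; mkdir -p pics
python3 - <<'E'
from plant import ctrl
import cv2,numpy as np
for n in ("side","top"):
    d=ctrl.get_image(n); cv2.imwrite(f"pics/{n}0.png",d["pixels"][:,:,::-1])
    print(n,d["fx"],d["fy"],d["cx"],d["cy"],np.array(d["xyz"]).tolist(),np.round(d["rotation"],4).tolist())
s=ctrl.observe();print(s)
E
```

```text
inch.py
pics
plant.py
side 392.65852675624626 392.65852675624626 312.62824590488884 196.63504656271337 [0.06351475397506635, 0.5786685405662215, 0.7177299880986461] [0.1745, -0.3427, 0.824, -0.416]
top 516.1865254013034 516.1865254013034 315.22550473527014 213.403690929737 [0.5542241394824553, -0.008110590505019265, 1.3484444208462465] [-0.0164, 0.7166, -0.6968, 0.0238]
{'time': 0.1, 'joint_pos': array([-1.36161563e+00,  4.91480332e-01,  1.55939715e+00,  4.43559515e-06,
        1.09169759e+00, -1.05594387e-01]), 'dq': array([ 0.00023265, -0.0024516 , -0.00296635,  0.00095368, -0.00058568,
       -0.00026037]), 'joint_efforts': array([ 4.29213207e-03, -6.19445157e+01, -2.62026250e+01, -5.78258073e-05,
        2.87216302e-03,  1.11090827e-05]), 'tool_pos': array([ 0.19348527, -0.59408377,  0.23079497]), 'tcp_rot': array([-4.90650680e-04,  9.87640168e-01,  1.56737544e-01, -2.34648565e-05]), 'force': array([-0.60583184,  0.57532685, -0.15245902]), 'wrist_torque': array([ 0.04136047,  0.01027481, -0.02201574]), 'finger_force': 0.0, 'width': 1.001032378661824}
```

View pics/side0.png

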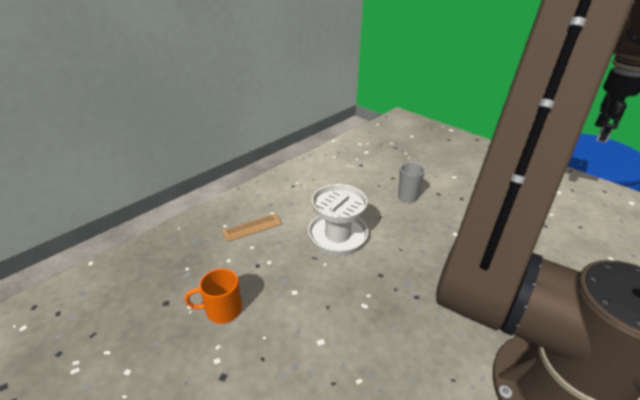

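View pics/top0.png

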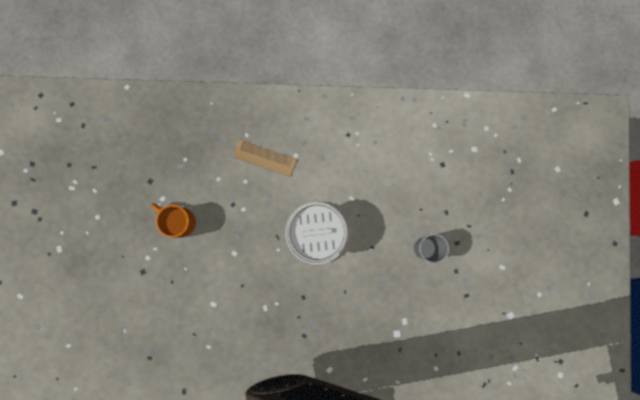

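The side view shows the tier at about (339,203), with its rib running lower-left to upper-right. In the top view the tier is at about (318,231) with the rib nearly horizontal, the mug at (174,221), the tumbler at (432,248) and the comb at (265,158). Next I enlarge the tier and fit its white blob.

```bash
cat > h.py <<'E'
import cv2,numpy as np
from scipy.spatial.transform import Rotation as R
from plant import ctrl
def grab(n):
    d=ctrl.get_image(n); q=d["rotation"]; d["R"]=R.from_quat([q[1],q[2],q[3],q[0]]).as_matrix(); d["o"]=np.array(d["xyz"]); return d
def ray(d,u,v):
    return d["R"]@np.array([(u-d["cx"])/d["fx"],(v-d["cy"])/d["fy"],1.])
def onplane(d,u,v,z):
    r=ray(d,u,v); return d["o"]+r*(z-d["o"][2])/r[2]
def proj(d,p):
    c=d["R"].T@(np.array(p)-d["o"]); return c[:2]/c[2]*d["fx"]+[d["cx"],d["cy"]]
def cross(d1,p1,d2,p2):
    a,b=ray(d1,*p1),ray(d2,*p2); t=np.linalg.lstsq(np.c_[a,-b],d2["o"]-d1["o"],rcond=None)[0]
    x,y=d1["o"]+a*t[0],d2["o"]+b*t[1]; return (x+y)/2,np.linalg.norm(x-y)
E
python3 - <<'E'
from h import *
t=grab("top");s=grab("side")
a=t["pixels"][190:275,275:385,::-1];b=s["pixels"][175:260,295:385,::-1]
A=cv2.resize(a,(770,595),interpolation=cv2.INTER_CUBIC);cv2.imwrite("pics/c1.png",A)
B=cv2.resize(b,(630,595),interpolation=cv2.INTER_CUBIC);cv2.imwrite("pics/c2.png",B)
print(proj(t,[.55,0,0]),proj(s,[.55,0,.1]))
for z in (0,.108,.126):print(z,onplane(t,318,232,z))
E
```

```text
[306.21099911 244.26861091] [340.82832681 217.19262723]
0 [ 0.58282148 -0.02985336  0.        ]
0.108 [ 0.58053105 -0.02811193  0.108     ]
0.126 [ 0.58014931 -0.02782169  0.126     ]
```

View pics/c1.png

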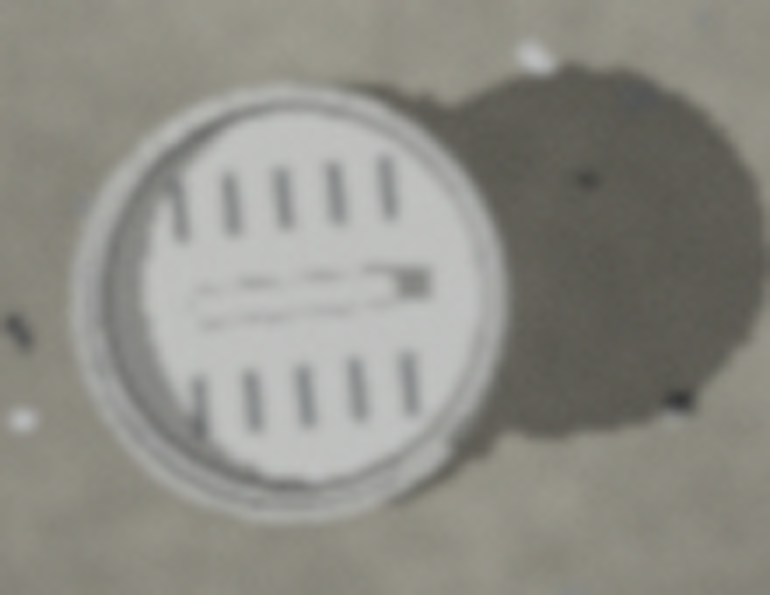

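View pics/c2.png

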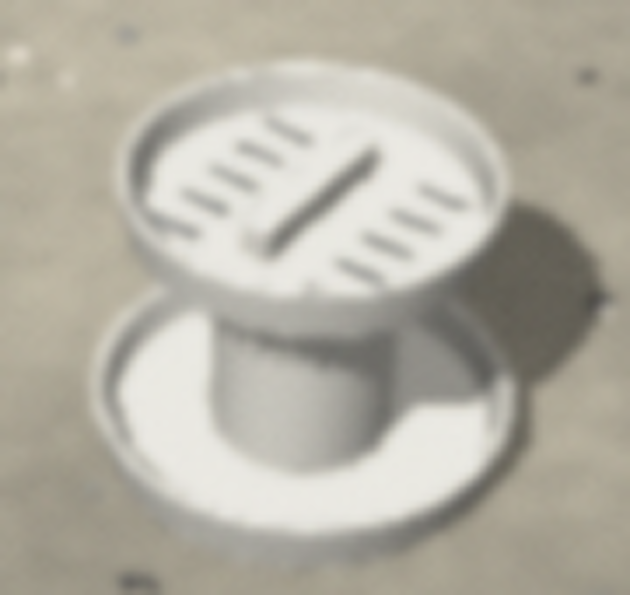

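The top crop shows the rim centred at about crop pixel (289,303). Two rows of five drain slots run parallel to the rib: the upper row from (180,207) to (389,188), the lower from (200,406) to (410,386). The side crop shows the rim ellipse centred at about (312,178), with the upper slot row from (290,131) to (175,225).

Run:
```python
from h import *
t=grab("top");s=grab("side")
T=lambda x,y:((x+.5)/7-.5+275,(y+.5)/7-.5+190)
S=lambda x,y:((x+.5)/7-.5+295,(y+.5)/7-.5+175)
print("rim",cross(t,T(289,303),s,S(312,178)))
print("slot far",cross(t,T(389,188),s,S(290,131)), "slot near",cross(t,T(180,207),s,S(175,225)))
sl=[onplane(t,*T(*p),.108) for p in((180,207),(389,188),(200,406),(410,386))]
print("slot centre",np.mean(sl,0)); 
for a,b in((0,1),(2,3)):
    v=sl[b]-sl[a];print("yaw",np.degrees(np.arctan2(v[1],v[0])))
print("rim z126",onplane(t,*T(289,303),.126),onplane(s,*S(312,178),.126))
v=onplane(s,*S(290,131),.108)-onplane(s,*S(175,225),.108);print("side yaw",np.degrees(np.arctan2(v[1],v[0])))
o=ctrl.observe();q=o["tcp_rot"];print(R.from_quat([q[1],q[2],q[3],q[0]]).as_matrix().round(4))
print("tumbler",onplane(t,433,248,.1),"mug",onplane(t,174,221,.088),"comb",onplane(t,265,158,.0))
```

```text
rim (array([ 0.57785985, -0.0228989 ,  0.12631519]), np.float64(0.00029911978828661196))
slot far (array([ 0.61857282, -0.05640336,  0.10916586]), np.float64(0.0004373583016886656)) slot near (array([0.60984023, 0.01497333, 0.10821379]), np.float64(0.0010335212025395777))
slot centre [ 0.58058192 -0.02494642  0.108     ]
yaw -83.18110544752425
yaw -82.98763175005324
rim z126 [ 0.5779802  -0.02280614  0.126     ] [ 0.57801878 -0.02331504  0.126     ]
side yaw -82.2402373668163
[[ 9.509e-01  3.096e-01 -1.000e-04]
 [ 3.096e-01 -9.509e-01  3.000e-04]
 [ 0.000e+00 -3.000e-04 -1.000e+00]]
tumbler [ 0.54979386 -0.30749307  0.1       ] mug [0.59792804 0.32303832 0.088     ] comb [0.77337647 0.11482181 0.        ]
```

The heights agree with the text, so I rotate the tool by +79° of yaw and then traverse to above the rib.

Careful with the scale: shifts go in shares of 62.5 mm and turns go in shares of pi rad. That gives: -0.172 rad is -0.0547.

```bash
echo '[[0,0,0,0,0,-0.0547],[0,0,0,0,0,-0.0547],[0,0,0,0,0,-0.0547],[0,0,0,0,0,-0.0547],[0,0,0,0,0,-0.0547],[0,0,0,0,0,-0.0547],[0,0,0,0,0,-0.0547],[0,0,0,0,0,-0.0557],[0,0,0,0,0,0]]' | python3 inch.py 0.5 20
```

```text
refused: ROWS must be a list of objects, one for each row. Nothing was moved.
```

I used the wrong layout. The manual says a list of objects, one for each row; once more.

```bash
echo '[{"rotvec": [0,0,-0.0547]},{"rotvec": [0,0,-0.0547]},{"rotvec": [0,0,-0.0547]},{"rotvec": [0,0,-0.0547]},{"rotvec": [0,0,-0.0547]},{"rotvec": [0,0,-0.0547]},{"rotvec": [0,0,-0.0547]},{"rotvec": [0,0,-0.0557]},{}]' | python3 inch.py 0.5 20
echo '[{"xyz": [0.592,0.5168,0]},{"xyz": [0.592,0.5168,0]},{"xyz": [0.592,0.5168,0]},{"xyz": [0.592,0.5168,0]},{"xyz": [0.592,0.5168,0]},{"xyz": [0.592,0.5168,0]},{"xyz": [0.592,0.5168,0]}]' | python3 inch.py
echo '[{"xyz": [0.592,0.5168,0]},{"xyz": [0.592,0.5168,0]},{"xyz": [0.592,0.5168,0]},{"xyz": [0.592,0.5168,0]},{"xyz": [0.592,0.5168,0]},{"xyz": [0.592,0.5168,0]},{"xyz": [0.592,0.5168,0]},{},{}]' | python3 inch.py
cat > st.py <<'E'
from h import *
o=ctrl.observe();q=o["tcp_rot"];m=R.from_quat([q[1],q[2],q[3],q[0]]).as_matrix()
print("t",o["time"],"pos",o["tool_pos"].round(4),"yaw x",np.degrees(np.arctan2(m[1,0],m[0,0])).round(2),"F",o["force"].round(1),"Tq",o["wrist_torque"].round(2),"q",o["joint_pos"].round(3),"w",o["width"])
print("err tool axes",(m.T@(np.array([.579,-.0238,.108])-o["tool_pos"])).round(4))
E
python3 st.py
```

```text
time: 1.42
tool_pos: [0.1935, -0.5943, 0.2313]
tcp_rot: [-0.0, 0.663, 0.749, 0.0]
force: [0.5, -0.4, -0.1]
width: 0.5
finger_force: 0.0
time: 2.3
tool_pos: [0.3869, -0.3082, 0.2315]
tcp_rot: [0.0, 0.664, 0.748, -0.0]
force: [1.1, -0.7, -0.2]
width: 0.5
finger_force: 0.0
time: 3.42
tool_pos: [0.5784, -0.0249, 0.2311]
tcp_rot: [-0.0, 0.663, 0.749, -0.0]
force: [-0.4, 0.1, 0.3]
width: 0.5
finger_force: 0.0
t 3.425 pos [ 0.5784 -0.0249  0.2311] yaw x 96.93 F [-0.4  0.1  0.3] Tq [-0.02  0.   -0.03] q [-0.157  0.426  1.675 -0.     1.042 -0.278] w 0.49993680621544184
err tool axes [0.001  0.0008 0.1231]
```

Scaled: 0.03 m is 0.48, 0.015 m is 0.24.

```bash
echo '[{"xyz": [0.016,0.0128,0.48]},{"xyz": [0,0,0.48]},{"xyz": [0,0,0.48]},{"xyz": [0,0,0.24]},{"xyz": [0,0,0.128]},{}]' | python3 inch.py 0.4
echo '[{},{},{},{},{},{}]' | python3 inch.py 0 20
python3 st.py
python3 - <<'E'
from h import *
s=grab("side");t=grab("top")
a=np.hstack([cv2.resize(s["pixels"][150:260,285:395],(400,400)),cv2.resize(t["pixels"][175:285,265:375],(400,400))])
cv2.imwrite("pics/d1.png",a[:,:,::-1])
E
```

```text
time: 4.18
tool_pos: [0.5795, -0.024, 0.1185]
tcp_rot: [0.0, 0.663, 0.749, 0.0]
force: [0.6, 0.2, 0.1]
width: 0.401
finger_force: 0.0
time: 4.92
tool_pos: [0.5801, -0.0237, 0.119]
tcp_rot: [0.001, 0.662, 0.749, 0.0]
force: [1.4, -0.8, 5.9]
width: 0.133
finger_force: 23.4
t 4.925 pos [ 0.5801 -0.0237  0.119 ] yaw x 97.05 F [ 1.4 -0.8  5.9] Tq [-0.15 -0.31  0.01] q [-0.155  0.563  1.784 -0.     0.793 -0.278] w 0.13269490841750334
err tool axes [ 0.0001 -0.0011  0.011 ]
```

View pics/d1.png

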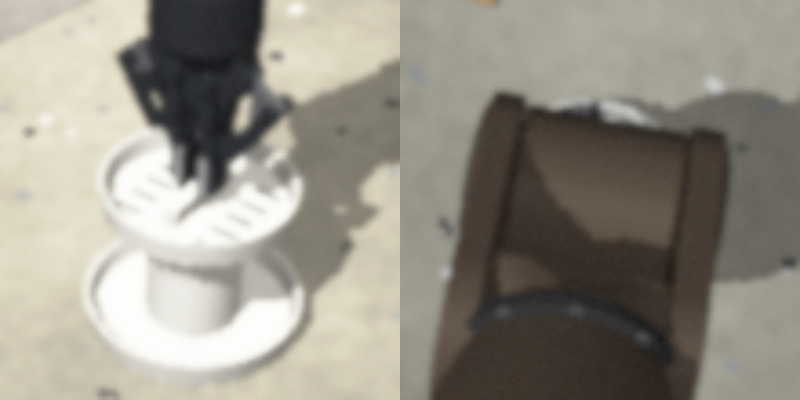

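The side view shows the fingers straddling the rib, and width 0.133 matches its 12 mm. The tips are still about 10 mm above the floor, so I ease open, go lower and close again.

Scaled: 0.003 m is 0.048, 0.002 m is 0.032.

```bash
echo '[{},{},{"xyz": [0,-0.008,0.048]},{"xyz": [0,0,0.048]},{"xyz": [0,0,0.032]},{}]' | python3 inch.py 0.25
python3 st.py
echo '[{},{},{}]' | python3 inch.py 0 20
python3 st.py
```

```text
time: 5.78
tool_pos: [0.5789, -0.0237, 0.11]
tcp_rot: [-0.0, 0.662, 0.749, -0.0]
force: [-1.0, -0.7, 0.5]
width: 0.248
finger_force: 0.0
t 5.775 pos [ 0.5789 -0.0237  0.11  ] yaw x 97.05 F [-1.  -0.7  0.5] Tq [-0.01 -0.01  0.03] q [-0.155  0.575  1.792 -0.     0.775 -0.278] w 0.24819584243126128
err tool axes [-0.0001  0.0001  0.002 ]
time: 6.15
tool_pos: [0.5791, -0.0237, 0.1103]
tcp_rot: [0.0, 0.662, 0.749, 0.0]
force: [1.3, -0.1, -1.9]
width: 0.131
finger_force: 26.4
t 6.15 pos [ 0.5791 -0.0237  0.1103] yaw x 97.05 F [ 1.3 -0.1 -1.9] Tq [-0.07 -0.33  0.01] q [-0.155  0.575  1.792 -0.     0.775 -0.278] w 0.13114323987407622
err tool axes [-0.0001 -0.0001  0.0023]
```

Scaled: 0.002 m is 0.032.

```bash
echo '[{"xyz": [0,0,0.032]},{}]' | python3 inch.py ; python3 st.py
echo '[{"rotvec": [0,0,0.0191]},{"rotvec": [0,0,0.0191]},{"rotvec": [0,0,0.0191]},{}]' | python3 inch.py; python3 st.py
```

```text
time: 6.4
tool_pos: [0.5797, -0.0235, 0.1098]
tcp_rot: [0.001, 0.662, 0.749, 0.001]
force: [-0.9, 3.3, 12.7]
width: 0.129
finger_force: 28.2
t 6.4 pos [ 0.5797 -0.0235  0.1098] yaw x 97.05 F [-0.9  3.3 12.7] Tq [0.38 0.1  0.01] q [-0.154  0.575  1.792  0.     0.771 -0.278] w 0.12850853845347154
err tool axes [-0.0002 -0.0008  0.0018]
time: 6.9
tool_pos: [0.5801, -0.0241, 0.1098]
tcp_rot: [0.002, 0.727, 0.686, 0.001]
force: [1.3, -0.5, 12.0]
width: 0.135
finger_force: 28.0
t 6.9 pos [ 0.5801 -0.0241  0.1098] yaw x 86.7 F [ 1.3 -0.5 12. ] Tq [-0.38 -0.14  0.03] q [-1.550e-01  5.750e-01  1.792e+00 -1.000e-03  7.710e-01 -9.700e-02] w 0.1350954104839524
err tool axes [ 0.0002 -0.0011  0.0018]
```

Pressing gives a steady 12 N or so. I keep turning and watch for the drop in force and height.

Scaled: 0.06 rad is 0.0191.

```bash
echo '[{"rotvec": [0,0,0.0191]},{"rotvec": [0,0,0.0191]},{"rotvec": [0,0,0.0191]},{}]' | python3 inch.py|egrep 'pos|force'; python3 st.py|head -1
```

```text
tool_pos: [0.5801, -0.0241, 0.1098]
force: [1.2, -2.5, 11.7]
finger_force: 28.0
t 7.4 pos [ 0.5801 -0.0241  0.1098] yaw x 76.39 F [ 1.2 -2.5 11.7] Tq [-0.43 -0.08  0.  ] q [-1.550e-01  5.750e-01  1.792e+00 -1.000e-03  7.710e-01  8.300e-02] w 0.132309004701084
```

Scaled: 0.05 rad is 0.0159.

```bash
echo '[{"rotvec": [0,0,0.0159]},{"rotvec": [0,0,0.0159]},{"rotvec": [0,0,0.0159]},{}]' | python3 inch.py|egrep 'pos|force'; python3 st.py|head -1
```

```text
tool_pos: [0.5802, -0.0243, 0.1098]
force: [1.2, -1.8, 11.0]
finger_force: 27.9
t 7.9 pos [ 0.5802 -0.0243  0.1098] yaw x 67.81 F [ 1.2 -1.8 11. ] Tq [-0.66 -0.24  0.07] q [-1.550e-01  5.750e-01  1.792e+00 -1.000e-03  7.700e-01  2.330e-01] w 0.12739746648223932
```

Scaled: 0.05 rad is 0.0159.

```bash
echo '[{"rotvec": [0,0,0.0159]},{"rotvec": [0,0,0.0159]},{"rotvec": [0,0,0.0159]},{}]' | python3 inch.py|egrep 'xx'; python3 st.py|head -1
```

```text
t 8.4 pos [ 0.5803 -0.0244  0.1098] yaw x 59.22 F [ 2.  -3.3 11.5] Tq [-0.66 -0.3   0.08] q [-1.550e-01  5.760e-01  1.792e+00 -1.000e-03  7.700e-01  3.830e-01] w 0.13084946277288367
```

Scaled: 0.05 rad is 0.0159.

```bash
echo '[{"rotvec": [0,0,0.0159]},{"rotvec": [0,0,0.0159]},{"rotvec": [0,0,0.0159]},{}]' | python3 inch.py|egrep 'xx'; python3 st.py|head -1
```

```text
t 8.9 pos [ 0.5804 -0.0245  0.1097] yaw x 50.62 F [ 2.1 -3.7  9.6] Tq [-0.89 -0.42  0.12] q [-1.560e-01  5.760e-01  1.792e+00 -1.000e-03  7.700e-01  5.330e-01] w 0.13338897577015799
```

Scaled: 0.05 rad is 0.0159.

```bash
echo '[{"rotvec": [0,0,0.0159]},{"rotvec": [0,0,0.0159]},{}]' | python3 inch.py|egrep 'xx'; python3 st.py|head -1
```

```text
t 9.275 pos [ 0.5803 -0.0243  0.1091] yaw x 44.87 F [ 4.6 -1.8  0.7] Tq [-0.54 -0.88  0.01] q [-1.550e-01  5.770e-01  1.792e+00 -1.000e-03  7.690e-01  6.330e-01] w 0.13185629106704155
```

Scaled: 0.05 rad is 0.0159.

```bash
echo '[{"rotvec": [0,0,0.0159]},{"rotvec": [0,0,0.0159]},{}]' | python3 inch.py|egrep 'xx'; python3 st.py|head -1
```

```text
t 9.65 pos [ 0.5802 -0.0244  0.1088] yaw x 39.15 F [ 5.1 -3.3 -0.1] Tq [-0.91 -0.95  0.06] q [-1.550e-01  5.770e-01  1.792e+00 -1.000e-03  7.690e-01  7.330e-01] w 0.12989773001850108
```

The force fell to zero around yaw 45°, so the lugs are over the slots. Now I push down.

Scaled: 0.002 m is 0.032.

```bash
echo '[{"xyz": [0,0,0.032]},{"xyz": [0,0,0.032]},{"xyz": [0,0,0.032]},{}]' | python3 inch.py|egrep 'xx'; python3 st.py|head -1
```

```text
t 10.15 pos [ 0.5805 -0.0242  0.1031] yaw x 39.18 F [ 5.8 -2.9  1.4] Tq [-0.51 -1.06 -0.02] q [-1.550e-01  5.850e-01  1.796e+00 -1.000e-03  7.560e-01  7.320e-01] w 0.13590741043091284
```

Scaled: 0.003 m is 0.048.

```bash
echo '[{"xyz": [0,0,0.048]},{"xyz": [0,0,0.048]},{"xyz": [0,0,0.048]},{"xyz": [0,0,0.048]},{}]' | python3 inch.py|egrep 'xx'; python3 st.py|head -1;  echo '[{"xyz": [0,0,0.032]},{"xyz": [0,0,0.032]},{}]' | python3 inch.py|egrep 'xx'; python3 st.py|head -1
```

```text
t 10.775 pos [ 0.5808 -0.0243  0.0914] yaw x 39.18 F [ 6.6 -1.7  5.2] Tq [-0.55 -1.02 -0.03] q [-1.550e-01  6.020e-01  1.804e+00 -1.000e-03  7.310e-01  7.320e-01] w 0.13259512499763387
t 11.15 pos [ 0.5812 -0.0243  0.0887] yaw x 39.18 F [ 3.4 -1.6 17.2] Tq [-0.34 -0.39 -0.05] q [-1.550e-01  6.060e-01  1.805e+00 -1.000e-03  7.230e-01  7.320e-01] w 0.12788488813502757
```

It is at the bottom: 21 mm down with 17 N. Now I turn on clockwise to the stop.

Scaled: -0.0005 m is -0.008, 0.06 rad is 0.0191.

```bash
echo '[{"xyz": [0,0,-0.008],"rotvec": [0,0,0.0191]},{"rotvec": [0,0,0.0191]},{"rotvec": [0,0,0.0191]},{"rotvec": [0,0,0.0191]},{}]' | python3 inch.py|egrep 'xx'; python3 st.py|head -1;  echo '[{"rotvec": [0,0,0.0255]},{"rotvec": [0,0,0.0255]},{"rotvec": [0,0,0.0255]},{"rotvec": [0,0,0.0255]},{}]' | python3 inch.py|egrep 'xx'; python3 st.py|head -1
```

```text
t 11.775 pos [ 0.5813 -0.0251  0.0887] yaw x 25.4 F [ 5.4 -7.6 11.9] Tq [-1.49 -0.71  0.14] q [-0.156  0.606  1.805 -0.002  0.723  0.973] w 0.13328461125237523
t 12.4 pos [ 0.5815 -0.0255  0.0888] yaw x 7.06 F [  5.4 -10.2  11.7] Tq [-1.89 -0.74  0.19] q [-0.156  0.606  1.805 -0.003  0.723  1.293] w 0.12871737653608553
```

Scaled: 0.001 m is 0.016, 0.0006 m is 0.0096, 0.06 rad is 0.0191.

```bash
echo '[{"xyz": [0.0096,0.016,0],"rotvec": [0,0,0.0191]},{"rotvec": [0,0,0.0191]},{"rotvec": [0,0,0.0191]},{"rotvec": [0,0,0.0191]},{}]' | python3 inch.py|egrep 'xx'; python3 st.py|head -1;  echo '[{"rotvec": [0,0,0.0191]},{"rotvec": [0,0,0.0191]},{}]' | python3 inch.py|egrep 'xx'; python3 st.py|head -1
```

```text
t 13.025 pos [ 0.5816 -0.026   0.0887] yaw x -6.68 F [ 2.9 -8.  13.7] Tq [-1.53 -0.27  0.11] q [-0.158  0.607  1.804 -0.002  0.725  1.531] w 0.12740697670963233
t 13.4 pos [ 0.5816 -0.0261  0.0887] yaw x -13.55 F [ 2.8 -9.4 14.1] Tq [-1.63 -0.24  0.18] q [-0.158  0.607  1.804 -0.002  0.725  1.651] w 0.13306293281317727
```

Scaled: 0.0007 m is 0.0112, 0.05 rad is 0.0159.

```bash
echo '[{"xyz": [0,0.0112,0],"rotvec": [0,0,0.0159]},{"rotvec": [0,0,0.0159]},{}]' | python3 inch.py|egrep 'xx'; python3 st.py|head -1;  echo '[{"rotvec": [0,0,0.0159]},{}]' | python3 inch.py|egrep 'xx'; python3 st.py|head -1
```

```text
t 13.775 pos [ 0.5815 -0.0266  0.0887] yaw x -19.27 F [ 3.9 -7.6 13.3] Tq [-1.29 -0.32  0.14] q [-0.159  0.607  1.804 -0.002  0.725  1.75 ] w 0.1323055666638519
t 14.025 pos [ 0.5814 -0.0266  0.0887] yaw x -22.13 F [ 2.7 -8.1 13.9] Tq [-1.37 -0.24  0.2 ] q [-0.159  0.607  1.804 -0.002  0.725  1.8  ] w 0.13362150363880107
```

Scaled: 0.05 rad is 0.0159.

```bash
echo '[{"rotvec": [0,0,0.0159]},{}]' | python3 inch.py|egrep 'xx'; python3 st.py|head -1
```

```text
t 14.275 pos [ 0.5816 -0.0267  0.0888] yaw x -24.97 F [ 4.9 -8.1 13.9] Tq [-1.35 -0.49  0.39] q [-0.159  0.607  1.804 -0.002  0.725  1.85 ] w 0.13025957597687837
```

Scaled: 0.04 rad is 0.0127.

```bash
echo '[{"rotvec": [0,0,0.0127]},{}]' | python3 inch.py|egrep 'xx'; python3 st.py|head -1; echo '[{"rotvec": [0,0,0.0127]},{}]' | python3 inch.py|egrep 'xx'; python3 st.py|head -1
```

```text
t 14.525 pos [ 0.582  -0.0267  0.0888] yaw x -27.23 F [ 5.8 -7.3 12.1] Tq [-1.41 -0.81  0.7 ] q [-0.159  0.607  1.803 -0.002  0.724  1.889] w 0.1317277154517357
t 14.775 pos [ 0.5821 -0.0267  0.0889] yaw x -29.47 F [ 5.6 -8.6 11.7] Tq [-1.39 -0.87  1.05] q [-0.158  0.607  1.803 -0.003  0.724  1.929] w 0.1291455879230013
```

Torque has climbed steadily to 1.05 Nm since about yaw −23°, so it is at the stop. I let it rise while keeping the preload.

Scaled: -0.002 m is -0.032, -0.001 m is -0.016.

```bash
echo '[{"xyz": [0,0,-0.032]},{"xyz": [0,0,-0.032]},{"xyz": [0,0,-0.032]},{"xyz": [0,0,-0.016]},{}]' | python3 inch.py|egrep 'xx'; python3 st.py|head -1; echo '[{"xyz": [0,0,-0.032]},{}]' | python3 inch.py|egrep 'xx'; python3 st.py|head -1
```

```text
t 15.4 pos [ 0.5811 -0.0256  0.094 ] yaw x -29.53 F [ 8.3 -0.3 -4.9] Tq [-0.09 -1.62  0.52] q [-0.157  0.599  1.8   -0.     0.738  1.929] w 0.13024439027448148
t 15.65 pos [ 0.5812 -0.0254  0.0955] yaw x -29.53 F [ 10.6   0.1 -11.4] Tq [ 0.03 -1.94  0.42] q [-0.157  0.597  1.799 -0.     0.742  1.929] w 0.13243260140296
```

Scaled: -0.06 m is -0.96, -0.05 m is -0.8.

```bash
echo '[{},{},{},{}]' | python3 inch.py 0.4|egrep 'xx'; python3 st.py|head -1; echo '[{"xyz": [0,0,-0.64]},{"xyz": [0,0,-0.8]},{"xyz": [0,0,-0.8]},{"xyz": [-0.96,0,0]},{"xyz": [-0.96,0,0]},{"xyz": [-0.96,0,0]},{}]' | python3 inch.py
python3 - <<'E'
from h import *
s=grab("side");t=grab("top")
cv2.imwrite("pics/e1.png",np.hstack([cv2.resize(s["pixels"][180:255,300:375],(400,400),interpolation=2),cv2.resize(t["pixels"][195:270,280:355],(400,400),interpolation=2)])[:,:,::-1])
E
```

```text
t 16.15 pos [ 0.5794 -0.0253  0.0959] yaw x -29.58 F [ 0.6 -0.4  0.2] Tq [ 0.01 -0.01  0.03] q [-0.157  0.596  1.801 -0.     0.745  1.93 ] w 0.3974846605257378
time: 17.02
tool_pos: [0.4199, 0.0649, 0.2363]
tcp_rot: [0.0, 0.967, -0.254, -0.0]
force: [0.0, 0.7, -0.6]
width: 0.404
finger_force: 0.0
```

View pics/e1.png

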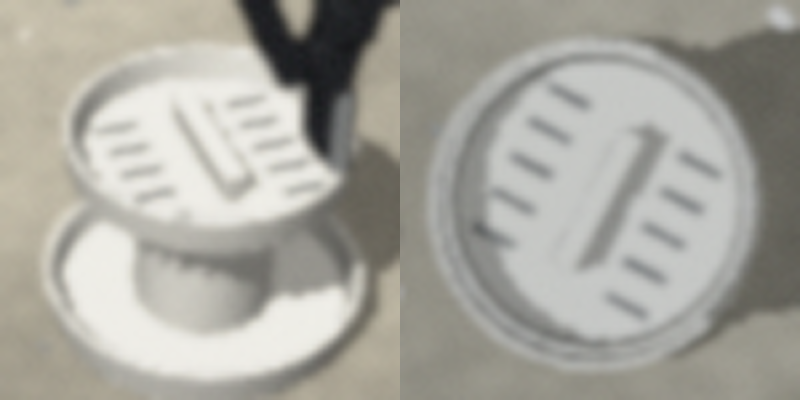

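Left is the side view and right the top view: the tier sits visibly lower and looks level. The right slot row runs from (247,102) to (303,187) in the side view and from (700,164) to (627,306) in the top. I triangulate its height, comparing with the method's start reading of 0.108–0.109.

Run:
```python
from h import *
t=grab("top");s=grab("side");k=400/75
T=lambda x,y:((x+.5)/k-.5+280,(y+.5)/k-.5+195)
S=lambda x,y:((x+.5)/k-.5+300,(y+.5)/k-.5+180)
st=[(300,164),(282,198),(264,234),(246,271),(227,306)];ss=[(247,102),(259,121),(273,142),(288,164),(303,187)]
P=[cross(t,T(*a),s,S(*b)) for a,b in zip(st,ss)]
for p in P:print(p[0].round(4),round(p[1],4))
at=[(170,96),(150,131),(130,165),(112,201)];as_=[(118,127),(128,150),(142,172),(155,195)]
Q=[cross(t,T(*a),s,S(*b)) for a,b in zip(at,as_)]
for p in Q:print(p[0].round(4),round(p[1],4))
v=P[0][0]-P[-1][0];print("rib angle",np.degrees(np.arctan2(v[1],v[0])),"z",np.mean([p[0][2] for p in P+Q]))
```

```text
[ 0.5975 -0.0719  0.0943] 0.0019
[ 0.582  -0.0638  0.095 ] 0.0012
[ 0.5657 -0.0558  0.0952] 0.0005
[ 0.5489 -0.0479  0.0955] 0.0002
[ 0.5328 -0.0397  0.0952] 0.0
[ 0.6273 -0.0113  0.0951] 0.0006
[ 0.6114 -0.0024  0.0945] 0.0002
[0.5951 0.0058 0.0948] 0.0012
[0.5787 0.0137 0.0946] 0.0006
rib angle -26.463121529697194 z 0.09491404495303596
```

The mean height is 94.9 mm and level, which matches the 94 mm lock rather than 90 mm for not locked. The arm is clear, so I hand in.

```bash
python3 -c "
from plant import ctrl
print(ctrl.finish_job())"
```

```text
the job is handed in; nothing more can be done
None
```

I turned the tier clockwise to its stop and let go. It then measured about 94.9 mm above the ledge (94 mm is the locked height), level in both views, with the mug, tumbler and comb untouched; the job is handed in, but no verdict came back.

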